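Set the rolling mill for the next pass and offer up the strip

TASK

Get the bench rolling mill ready for the next pass. With a fingertip, push the wheel on top of the mill round by its upright red handle, clockwise seen from above, through exactly one full turn, so that the handle ends where it began and the upper roll has come down one turn of the screws. Then push the brass strip along the feed table by its tail end, without gripping or lifting it, until its nose stops against the rolls; do not ram it, and leave the wheel and the things lying round the mill as they are.

Things in the scene. Friction and masses are not known exactly. Their poses are not given: they have to be found in the camera images.
- mill: Green bench rolling mill, bolted down. Origin: centre of the base's underside; z up; two rolls (44 mm diameter) lie along its x. In its frame, mm: base and bridge within x -83..83, y -65..65, bridge top 174 high; gear cover and shaft end out to x -123, up to 155 high; feed table x -31..31, y 28..224, top 96.5 high; two guide bars on it y 30..80, 10 high, 33 apart inside.
- nip (a point): Point at feed table level midway along the rolls, straight under their axes (mill frame 0, 0, 96.5 mm). The strip travels to it along the mill's -y. With the wheel one turn on, the strip's nose meets the upper roll 6 to 11 mm before this point, depending on the wheel's start; with the wheel not turned, the 6 mm strip would slide through between the rolls.
- wheel (a joint): Angle of the wheel on top of the mill, rad, growing clockwise seen from above (6.283 = one turn); starts anywhere from -1.2 to 1.2. It turns on an upright spindle, needs about 2 to 3 N at the handle and stays where it is left. The upper roll comes down 3 mm a turn; table level to upper roll is 7.2 mm at angle 0.
- wheel_centre (a point): Point on the wheel's upright axis, 245 mm above the bench (mid-handle). Dark steel wheel: rim 123 mm outer diameter, top 219 mm up; hub top 226 mm. Mind the room: right of this bay a solid partition along x at y = -0.24 m, top 438 mm above the bench, and at the back a shelf from x = 0.695 m, underside 451 mm up. The arm may start beyond the partition: lift over it first.
- wheel_handle (a point): Middle of the upright red handle (its grip revolves freely), 55 mm from the wheel's axis. Handle: 18 mm diameter, from 220 to 269 mm above the bench. This point turns with the wheel. Nothing stands above or beside the handle.
- handle: The red grip itself, revolving on its pin. Origin: centre of its lower end, 220 mm above the bench, on the grip's axis.
- strip: Loose brass strip, 28 mm wide, 130 mm long (its y axis), 6 mm thick, about 170 g, lying flat on the feed table with its nose already between the guide bars. Origin: centre of its underside; -y points to the nose.
- strip_nose (a point): Middle of the strip's front end face (towards the rolls), 3 mm above the table.
- strip_tail (a point): Middle of the strip's rear end face (away from the rolls), 3 mm above the table; the finger pushes here. Behind it the table is clear.
- caliper: Caliper with a dark head lying on the bench, 57 x 170 x 9 mm; leave it.
- pliers: Pliers with red handles lying on the bench, 43 x 122 x 12 mm; leave them.
- parts_tin: Round white tin, 46 mm diameter, 18 mm high; leave it.
- steel_cup: Grey steel cup, 72 mm diameter, 34 mm high; leave it.

How it is judged:
By the outcome, as a careful person would: the job done as asked, in the order asked, and still so for the second after the job is handed in, with the robot touching nothing.
It also fails if it takes over 72 s, if anything falls off the work surface, if the arm or the gripper's body presses on something with over 40 N, if the wrist force passes 120 N, or if a joint passes its speed limit or range.

ROBOT

A 6-joint arm with a two-finger parallel gripper is mounted at the origin on a cart in front of the work surface, level with it; the furniture and walls round the work are solid. World frame = base frame: x ahead of the robot, y to its left, z up, the work surface at z = 0. Lengths are in m, angles in rad, forces in N, time in s.
With the tool pointing down it reaches from about 0.275 to 0.75 m from the base axis. Payload 10.2 kg.
Tool frame: the origin (TCP) lies on the centre line of the jaws, within the pads' length; the fingertips stand 17 mm ahead of it and the grasp point (between the pads) lies 2 mm behind it; z points along the fingers, y is the line along which they close (so a half turn about z gives the same grasp; the last joint's range is limited). The gripper opens to 88 mm and grips with 3 to 60 N. Pads are 18 mm wide; open, the fingers measure 123 mm over their backs; the gripper's body (75 mm by 187 mm) begins 45 mm behind the grasp point.
Start: joints at [-0.223, 0.313, 1.498, -0, 1.331, -0.223], TCP at [0.525, -0, 0.256] pointing down, gripper open.
Joint ranges: [-2.94, 2.94], [-0.97, 2.17], [0.19, 2.56], [-1.23, 4.37], [0.02, 3.11], [-2.88, 2.88]. Speed limits (rad/s): [2.39, 2.39, 3.01, 3.14, 3.14, 3.14].

INTERFACE

Orientations are given as [roll, pitch, yaw] about the fixed x, y, z axes, in that order (R = Rz(yaw) Ry(pitch) Rx(roll)).
In Python, from rig import * gives the robot as it stands.
- The arm moves only by the tool move_arm, never from a script. Its argument "steps" is one flat list of numbers, 7 for each row, row after row: the shift along the world's x, y, z in mm, then the turn, a rotation vector about the world's x, y, z in rad, then the opening, from 0 (shut) to 1 (fully open). In form: [tx, ty, tz, rx, ry, rz, grip, tx, ty, tz, rx, ry, rz, grip, ...]. A call has 1 to 12 rows; each row shifts and turns the commanded pose from where the row before left it; what a row does not reach is not made up. A row lasts 1/12 s, in which the tool goes at most 41.7 mm and 7.16 degrees, less where a joint would pass 70% of its speed; a pose out of reach is approached as far as the arm can. A call is refused whole if a number of a shift passes 41.7 or a number of a turn 0.125, either way. A call with a gripper value outside its range is refused whole. The fingers move at their own pace and stop on an object; "newtons" is the grip in N (left out, the last holds). Time passes only in rows, so rows that do not move let the fingers close. It gives the time, the measured TCP pose, the force, the opening and the grip force at its end, in the units of the state.
- sense(): the state, without advancing time (a new reading comes with each control period).
- camera(name): name is "scene" or "side" or "wrist"; returns (picture, depth): 384x512x3 uint8, red, green, blue; 384x512 float32, m along the optical axis (not along the pixel's ray), 0 where there is no reading.
- camera_model(name): a dict with "fx", "fy", "cx", "cy" (pixels), "pose" (4x4, takes a point from camera to world coordinates); the wrist camera has in their place "hand_eye" (4x4, takes a point from camera to tool coordinates, whose origin is the TCP and whose axes are the flange's). Camera axes: x right, y down, z forward; pixel columns grow to the right and rows downward; lengths in m; the calibration is good to about 2 mm. A picture is of the moment at which its call begins: read the wrist's pose just before it. camera_model takes no time and is no camera call.
- close_job(): hands the job in; it is judged then, once.
The state is a dict: "time_s": time; "joint_pos": joint angles; "dq": joint speeds; "effort": joint torques, N m; "tool_pos": TCP position; "eef_rot": TCP orientation; "ft_force": force on the tool from outside, world axes, zero at the start; "torque": the same for the moment, N m; "width": opening from 0.0 (shut) to 1.0 (fully open); "gripper_force": force on a finger pad.
Only numpy, scipy, OpenCV 4.12 (cv2) and the standard library are available. Lean on these libraries where they do the work, as an engineer would, in place of code of your own. Each camera call takes 0.05 s, during which the arm holds its last target. There are 200 camera calls.

## Working session

There is one attempt and no reset: what is moved stays moved. The work goes in short steps, Python scripts to look and compute and a tool call to move; the robot and the scene stay as the last step left them, time stands still between calls to the robot, and variables do not carry over. Pictures are saved under pics/ and viewed, at most 10 in all, crops included, and the job is handed in when it is done.

Besides the shell and the picture viewer there is one more tool, called after "Emit:" as name(argument=value, ...) on one line, values as JSON. move_arm: Moves the arm, as the interface text tells. Its arguments: {"type":"object","properties":{"steps":{"type":"array"},"newtons":{"type":"number"}},"required":["steps"]}

```bash
mkdir -p pics
cat > h.py <<'E'
from rig import *
import numpy as np, cv2
def pts(n):
    s=sense(); im,d=camera(n); m=camera_model(n)
    v,u=np.mgrid[:384,:512]
    P=np.stack([(u-m['cx'])/m['fx']*d,(v-m['cy'])/m['fy']*d,d,np.ones_like(d)],-1)
    return im,d,P@m['pose'].T if 'pose' in m else P,m
E
python3 - <<'E'
from h import *
print(sense())
a=[]
for n in ("scene","side"):
    im,d,P,m=pts(n); np.savez(f'{n}.npz',im=im,d=d,P=P); a.append(im); print(m['pose'].round(3).tolist(),m['fx'])
cv2.imwrite('pics/a.png',cv2.resize(np.hstack(a)[:,:,::-1],(800,300)))
cv2.imwrite('pics/s.png',cv2.resize(a[0][:,:,::-1],(800,600)))
E
```

```text
{'time_s': 0.0, 'joint_pos': array([-2.23487721e-01,  3.13358409e-01,  1.49842732e+00, -3.20262208e-04,
        1.33121249e+00, -2.23480566e-01]), 'dq': array([-0.00179757, -0.00036135,  0.00147701, -0.00111107,  0.00012254,
       -0.00083571]), 'effort': array([ 3.06221796e-01, -4.00094819e+01, -2.52323645e+01,  2.51378249e-01,
       -7.37461424e-02,  3.35060258e-02]), 'tool_pos': array([ 5.24708752e-01, -6.56838948e-05,  2.55211674e-01]), 'eef_rot': array([-3.14015310e+00, -8.23794107e-06,  1.57086538e+00]), 'ft_force': array([0.1937293 , 0.58505344, 0.55734199]), 'torque': array([0.01871119, 0.00493249, 0.05955162]), 'gripper_force': 0.4204596660565585, 'width': 0.9989109278562358}
[[-0.014, -0.739, 0.673, -0.343], [-1.0, 0.006, -0.015, 0.123], [0.007, -0.673, -0.739, 1.126], [0.0, 0.0, 0.0, 1.0]] 469.7240578197272
[[-0.411, -0.67, 0.619, -0.243], [-0.912, 0.314, -0.265, 0.413], [-0.017, -0.673, -0.739, 1.069], [0.0, 0.0, 0.0, 1.0]] 403.7568516844139
```

View pics/a.png

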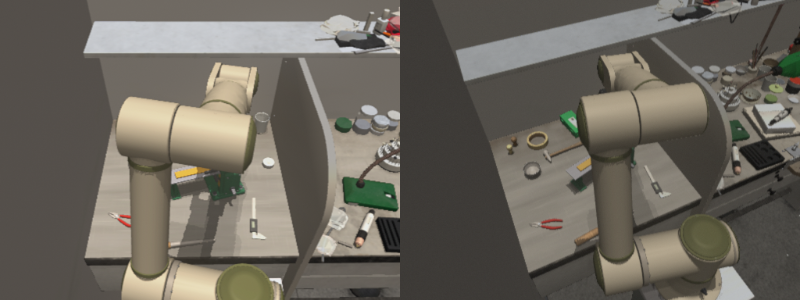

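View pics/s.png

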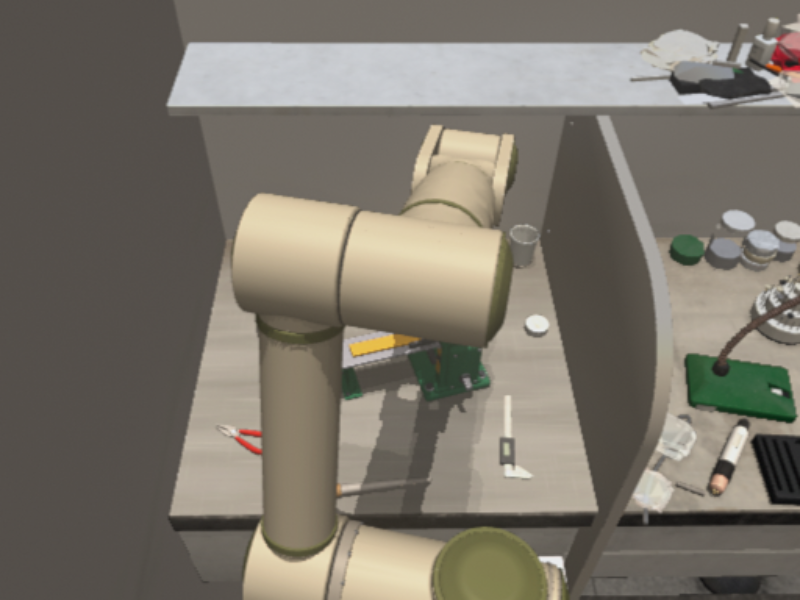

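The arm hides most of the mill. The feed table runs to the left (+y), with the strip near (375,345). The wrist view comes next.

Run:
```python
from h import *
im,d,P,m=pts('wrist'); print(m['hand_eye'].round(3).tolist(),m['fx'])
cv2.imwrite('pics/w.png',im[:,:,::-1])
```

```text
[[-0.0, -0.949, -0.314, 0.082], [1.0, -0.0, -0.001, 0.0], [0.0, -0.314, 0.949, -0.129], [0.0, 0.0, 0.0, 1.0]] 326.97336770514954
```

View pics/w.png

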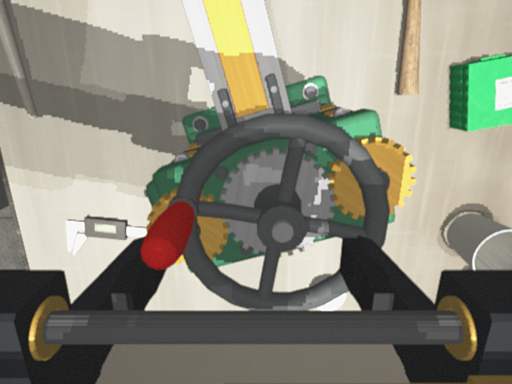

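The wheel hub is at about (283,230), the red handle at (170,238), and the strip runs from (248,108) up out of the picture. Next I compute their positions.

```bash
cat >> h.py <<'E'
from scipy.spatial.transform import Rotation as R
def wpts():
    s=sense(); im,d,P,m=pts('wrist')
    T=np.eye(4);T[:3,:3]=R.from_euler('xyz',s['eef_rot']).as_matrix();T[:3,3]=s['tool_pos']
    return im,d,(P@(T@m['hand_eye']).T)[...,:3]
def circ(p):
    A=np.c_[2*p,np.ones(len(p))];c=np.linalg.lstsq(A,(p**2).sum(1),rcond=None)[0]
    return c[:2],np.sqrt(c[2]+c[:2]@c[:2])
def feats(im,Q,d):
    r,g,b=[im[...,i].astype(int) for i in range(3)]
    red=(r>110)&(g<60)&(b<60)&(d>0)
    q=Q[red]; q=q[(q[:,2]>.2)&(q[:,2]<.3)]
    out={}
    if len(q):
        top=q[q[:,2]>np.percentile(q[:,2],97)-.004]; out['red']=(len(q),q.min(0),q.max(0)); out['redtop']=(len(top),top.mean(0),circ(q[:,:2]))
    y=(r>180)&(g>130)&(b<110)&(d>0)&(abs(Q[...,2]-.1025)<.008); q=Q[y]
    if len(q)>50: out['strip']=(len(q),q[:,2].mean(),[x for x in cv2.boxPoints(cv2.minAreaRect((q[:,:2]*1000).astype(np.float32)))])
    return out
E
python3 - <<'E'
from h import *
np.set_printoptions(precision=4,suppress=True)
im,d,Q=wpts()
for k,v in feats(im,Q,d).items(): print(k,v)
dark=(im.max(-1)<110)&(abs(Q[...,2]-.216)<.007)&(d>0)
dark[265:]=0
q=Q[dark]; print(len(q),np.median(q[:,2]))
c=np.median(q[:,:2],0)
p=q[:,:2]
c=Q[230,283,:2]; print('hub',Q[230,283])
for i in range(6):
    rr=np.linalg.norm(p-c,axis=1); s=(rr>.045)&(rr<.068); 
    e=circ(p[s]); c=e[0]; print(e,s.sum())
rr=np.linalg.norm(p-c,axis=1)
E
```

```text
red (2268, array([0.4776, 0.0094, 0.2243]), array([0.4957, 0.0258, 0.2712]))
redtop (896, array([0.4874, 0.0177, 0.2685]), (array([0.4878, 0.0186]), np.float64(0.0059717052607329135)))
strip (2001, np.float64(0.10287598202877608), [array([488.9669, 132.8005], dtype=float32), array([511.6977,  54.5982], dtype=float32), array([538.1054,  62.274 ], dtype=float32), array([515.3746, 140.4763], dtype=float32)])
11816 0.21749652873012432
hub [0.5411 0.0079 0.2265]
(array([0.5406, 0.0103]), np.float64(0.05218918411780214)) 7986
(array([0.5405, 0.0105]), np.float64(0.05220682157682337)) 7866
(array([0.5405, 0.0105]), np.float64(0.052214036126482136)) 7845
(array([0.5405, 0.0105]), np.float64(0.052214602531913526)) 7842
(array([0.5405, 0.0105]), np.float64(0.05221469234647108)) 7841
(array([0.5405, 0.0105]), np.float64(0.05221469234647108)) 7841
```

The handle is at about (0.487, 0.018) and the wheel axis at about (0.5405, 0.009), so the handle's angle is about 171°. The left finger is right beside the handle, so I lift before closing, then measure again from above.

Emit:
move_arm(steps=[0,0,15,0,0,0,1,0,0,25,0,0,0,1,0,0,25,0,0,0,1,0,0,25,0,0,0,1,0,0,10,0,0,0,0,0,0,0,0,0,0,0,0,0,0,0,0,0,0,0,0,0,0,0,0,0,0,0,0,0,0,0,0,0,0,0,0,0,0,0,0,0,0,0,0,0,0])

```text
time_s: 1.12
tool_pos: [0.5249, -0.0, 0.355]
eef_rot: [-3.14, -0.0, 1.571]
ft_force: [0.5, 0.7, -0.2]
width: 0.492
gripper_force: 0.0
```

```bash
cat >> h.py <<'E'
np.set_printoptions(precision=4,suppress=True)
def look(name=None):
    im,d,Q=wpts()
    if name: cv2.imwrite(f'pics/{name}.png',im[:,:,::-1])
    f=feats(im,Q,d)
    for k,v in f.items(): print(k,v)
    ok=(d>0); mx=im.max(-1)
    z=Q[...,2]
    near=np.linalg.norm(Q[...,:2]-[.5405,.009],axis=-1)<.075
    neut=(im.max(-1).astype(int)-im.min(-1)<25)
    w=ok&near&neut&(abs(z-.217)<.006); q=Q[w][:,:2]; c=np.array([.5405,.009])
    for _ in range(8):
        rr=np.linalg.norm(q-c,axis=1); e=circ(q[(rr>.047)&(rr<.068)]); c=e[0]
    h=ok&near&neut&(z>.2225)&(z<.23); hq=Q[h][:,:2]; hq=hq[np.linalg.norm(hq-c,axis=1)<.02]
    o=cv2.minEnclosingCircle((hq*1000).astype(np.float32)) if len(hq) else None
    print('rim',e,len(q),'hub',len(hq),hq.mean(0) if len(hq) else None,o)
    return im,d,Q
E
python3 - <<'E'
from h import *
s=sense(); print(s['tool_pos'],s['width'],s['ft_force'],s['time_s'])
look('w2')
E
```

```text
[ 0.5249 -0.      0.355 ] 0.49167469031688854 [ 0.5394  0.6674 -0.2005] 1.1167
red (452, array([0.4793, 0.0102, 0.243 ]), array([0.4939, 0.0253, 0.2715]))
redtop (306, array([0.487 , 0.0171, 0.2685]), (array([0.4869, 0.0182]), np.float64(0.005582408876090448)))
strip (1262, np.float64(0.10281037521769157), [array([480.1855, 162.3939], dtype=float32), array([511.6179,  55.2847], dtype=float32), array([537.603 ,  62.9104], dtype=float32), array([506.1707, 170.0195], dtype=float32)])
rim (array([0.5405, 0.0079]), np.float64(0.053872793280801676)) 7338 hub 576 [0.5408 0.0069] ((540.5955810546875, 6.9438581466674805), 13.512953758239746)
```

View pics/w2.png

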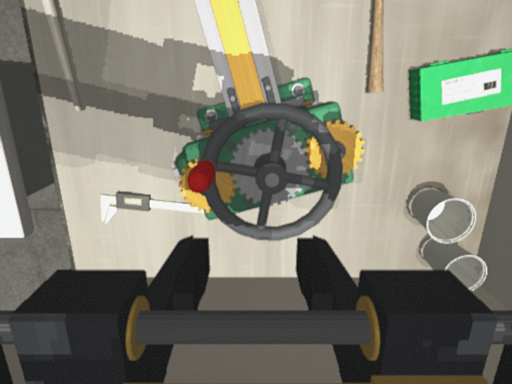

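The hub is at (272,180) and the handle at (201,177). That gives an axis at (0.5407, 0.007) and the handle at 169°, radius 54.7 mm. I now compute the circular path for a closed fingertip of fixed orientation trailing the handle.

```bash
cat > path.py <<'E'
from h import *
C=np.array([540.7,7.0]); RR=55.
def off(t,a=17.5,b=9.,r=9.):   # handle centre relative to finger block centre, contact on push side
    v=r*t+np.array([a*np.tanh(2.5*t[0]),b*np.tanh(2.5*t[1])])
    rect=lambda p: np.hypot(*np.maximum(np.abs(p)-[a,b],0))-r if (np.abs(p)>[a,b]).any() else -r
    lo,hi=.3,3
    for _ in range(40):
        m=(lo+hi)/2; lo,hi=(m,hi) if rect(v*m)<0 else (lo,m)
    return v*lo
def tcp(phi,gap=0):
    f=np.radians(phi); t=np.array([np.sin(f),-np.cos(f)])
    return C+RR*np.array([np.cos(f),np.sin(f)])-off(t)-gap*t
def rows(p0,phis,gap=0):
    o=[];p=np.array(p0,float)
    for f in phis:
        s=np.round(tcp(f,gap)-p,1); p+=s; o.append(s.tolist())
    return o,p
E
python3 - <<'E'
from path import *
print('start gap8',tcp(169,8),tcp(169))
p=tcp(169)
for k in range(5):
    ph=169-6*np.arange(12*k+1,12*k+13); o,p=rows(p,ph); print(ph[0],ph[-1],o,p)
E
```

```text
start gap8 [475.54    -8.3585] [477.0664  -0.5055]
163 97 [[-2.9, 5.6], [-1.6, 5.4], [-0.1, 5.6], [1.4, 5.6], [2.2, 5.3], [3.0, 5.1], [3.6, 4.8], [4.1, 4.4], [4.5, 4.3], [5.0, 4.2], [5.6, 4.1], [5.6, 3.9]] [507.4664  57.7945]
91 25 [[5.8, 3.6], [5.7, 3.1], [5.7, 2.3], [5.6, 1.3], [5.6, 0.2], [5.6, -0.9], [5.6, -1.7], [5.3, -2.4], [5.1, -3.0], [4.9, -3.6], [4.7, -4.0], [4.9, -4.5]] [571.9664  48.1945]
19 -47 [[5.5, -5.3], [5.7, -5.5], [5.8, -5.7], [5.8, -5.7], [5.3, -5.8], [4.3, -5.7], [2.9, -5.6], [1.6, -5.4], [0.1, -5.5], [-1.4, -5.7], [-2.3, -5.3], [-3.0, -5.1]] [602.2664 -18.1055]
-53 -119 [[-3.5, -4.8], [-4.1, -4.4], [-4.5, -4.3], [-5.1, -4.1], [-5.5, -4.1], [-5.7, -4.0], [-5.7, -3.6], [-5.8, -3.1], [-5.7, -2.3], [-5.5, -1.3], [-5.6, -0.2], [-5.7, 0.9]] [539.8664 -53.4055]
-125 -191 [[-5.5, 1.7], [-5.4, 2.4], [-5.0, 3.0], [-4.9, 3.6], [-4.8, 4.0], [-4.9, 4.5], [-5.4, 5.3], [-5.7, 5.5], [-5.8, 5.7], [-5.8, 5.7], [-5.3, 5.8], [-4.3, 5.7]] [477.0664  -0.5055]
```

Emit:
move_arm(steps=[-15,-7,0,0,0,0,0,-20,-10,0,0,0,0,0,-8,-5,0,0,0,0,0,0,0,0,0,0,0,0,0,0,0,0,0,0,0])

```text
time_s: 1.58
tool_pos: [0.4823, -0.0221, 0.356]
eef_rot: [3.141, -0.0, 1.57]
ft_force: [0.7, 0.3, -0.8]
width: 0.072
gripper_force: 0.0
```

Emit:
move_arm(steps=[-6,8,-20,0,0,0,0,0,0,-30,0,0,0,0,0,0,-30,0,0,0,0,0,0,-22,0,0,0,0,0,0,0,0,0,0,0,0,0,0,0,0,0,0])

```text
time_s: 2.08
tool_pos: [0.4765, -0.0137, 0.2537]
eef_rot: [-3.14, -0.0, 1.571]
ft_force: [1.0, 1.3, 0.4]
width: 0.004
gripper_force: 0.0
```

Run:
```python
from h import *
s=sense(); print(s['tool_pos'],s['width'],s['ft_force'],s['time_s'])
im,d,Q=look()
a=camera('scene')[0]; im[:2]=0
cv2.imwrite('pics/w3.png',cv2.resize(np.hstack([im,a])[:,:,::-1],(800,300)))
```

```text
[ 0.4765 -0.0137  0.2537] 0.004294903388100252 [0.99   1.2996 0.3656] 2.0833
red (2035, array([0.478 , 0.0089, 0.2277]), array([0.495 , 0.0255, 0.2709]))
redtop (985, array([0.4864, 0.0174, 0.2684]), (array([0.4862, 0.0186]), np.float64(0.0059603698603120986)))
strip (866, np.float64(0.10278572144668575), [array([489.9249, 128.0441], dtype=float32), array([511.7584,  54.8474], dtype=float32), array([537.9031,  62.646 ], dtype=float32), array([516.0696, 135.8427], dtype=float32)])
rim (array([0.5394, 0.0087]), np.float64(0.05341696668138054)) 15958 hub 1396 [0.5399 0.0074] ((540.264892578125, 6.77476167678833), 13.659768104553223)
```

View pics/w3.png

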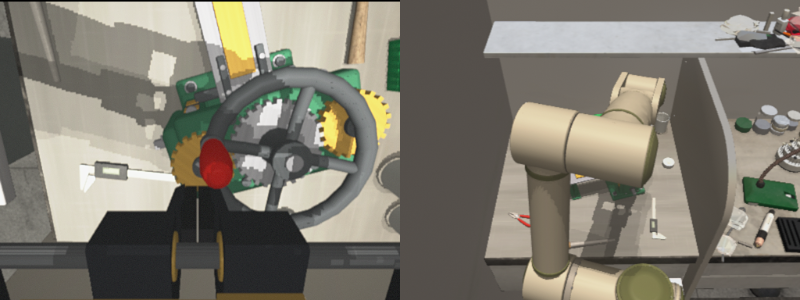

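The closed fingertip sits just behind the red handle (crop 215,163). The tip looks narrower than my model, so I measure it from the depth before pushing.

Run:
```python
from h import *
s=sense(); im,d,Q=wpts()
L=(Q-s['tool_pos'])
for z0,z1 in ((-.02,-.012),(-.012,-.004),(-.004,.004),(.004,.012),(.012,.03)):
    m=(d>0)&(L[...,2]>z0)&(L[...,2]<z1)&(abs(L[...,0])<.06)&(abs(L[...,1])<.013)&(im.max(-1)<70)
    q=L[m]*1000
    if len(q)>5: print(z0,len(q),np.percentile(q,[1,99],axis=0)[:,:2])
```

```text
-0.02 115 [[-9.6234  9.2684]
 [ 8.0448 11.5591]]
-0.012 454 [[-12.9859   9.0043]
 [ 13.9608  11.8512]]
-0.004 568 [[-13.5823   9.1756]
 [ 14.6     11.9849]]
0.004 753 [[-14.5534   1.3313]
 [ 15.2395  12.024 ]]
0.012 1953 [[-12.8221   2.8311]
 [ 13.6154  12.0153]]
```

```bash
sed -i 's/C=np.array.*; RR/C=np.array([540.5,7.0]); RR/; s/a=17.5,b=9.,/a=14.,b=9.5,/' path.py
python3 - <<'E'
from path import *
p0=[476.5,-13.7]
print(tcp(169), tcp(169)-p0)
p=tcp(169)
for k in range(5):
    ph=169-6*np.arange(12*k+1,12*k+13); o,p=rows(p,ph); print(ph[0],ph[-1],[x for r in o for x in r],p)
E
```

```text
[478.4464  -1.0055] [ 1.9464 12.6945]
163 97 [-2.3, 5.6, -1.0, 5.4, 0.3, 5.7, 1.5, 5.5, 2.4, 5.4, 3.0, 5.0, 3.6, 4.8, 4.1, 4.5, 4.5, 4.3, 5.0, 4.2, 5.6, 4.2, 5.7, 4.0] [510.8464  57.5945]
91 25 [5.7, 3.8, 5.7, 3.2, 5.7, 2.4, 5.6, 1.4, 5.6, 0.3, 5.6, -0.8, 5.6, -1.7, 5.3, -2.4, 5.1, -3.1, 4.8, -3.5, 4.6, -4.1, 4.6, -4.5] [574.7464  48.5945]
19 -47 [5.0, -5.2, 5.0, -5.5, 5.1, -5.7, 4.9, -5.7, 4.4, -5.8, 3.4, -5.7, 2.3, -5.6, 1.0, -5.4, -0.3, -5.6, -1.5, -5.6, -2.4, -5.4, -3.0, -5.0] [598.6464 -17.6055]
-53 -119 [-3.6, -4.8, -4.1, -4.5, -4.5, -4.2, -5.0, -4.3, -5.6, -4.2, -5.6, -4.0, -5.8, -3.8, -5.7, -3.2, -5.7, -2.4, -5.6, -1.4, -5.6, -0.3, -5.6, 0.8] [536.2464 -53.9055]
-125 -191 [-5.6, 1.7, -5.3, 2.4, -5.1, 3.1, -4.8, 3.5, -4.6, 4.1, -4.6, 4.5, -5.0, 5.2, -5.0, 5.5, -5.0, 5.7, -5.0, 5.7, -4.4, 5.8, -3.4, 5.7] [478.4464  -1.0055]
```

Approach to contact and start pushing (first 4 rows to contact, 8 rows of arc).

Emit:
move_arm(steps=[2,4.7,0,0,0,0,0,0,4,0,0,0,0,0,0,4,0,0,0,0,0,-2.3,5.6,0,0,0,0,0,-1,5.4,0,0,0,0,0,0.3,5.7,0,0,0,0,0,1.5,5.5,0,0,0,0,0,2.4,5.4,0,0,0,0,0,3,5,0,0,0,0,0,3.6,4.8,0,0,0,0,0,4.1,4.5,0,0,0,0,0,0,0,0,0,0,0,0])

```text
time_s: 3.23
tool_pos: [0.4902, 0.0415, 0.2534]
eef_rot: [-3.141, -0.001, 1.572]
ft_force: [-0.1, 0.6, -0.1]
width: 0.008
gripper_force: 0.1
```

Run:
```python
from path import *
s=sense(); print(s['tool_pos'],s['ft_force'],s['time_s'],'plan',tcp(121))
look()
```

```text
[0.4902 0.0415 0.2534] [-0.0515  0.5887 -0.0598] 3.2333 plan [490.0091  40.8559]
red (2047, array([0.5059, 0.0186, 0.2117]), array([0.536 , 0.0647, 0.271 ]))
redtop (732, array([0.5144, 0.058 , 0.2682]), (array([0.5147, 0.056 ]), np.float64(0.0069923286331145165)))
strip (2949, np.float64(0.10287877257244864), [array([477.1814, 174.4821], dtype=float32), array([511.4214,  55.1962], dtype=float32), array([537.751 ,  62.7539], dtype=float32), array([503.5109, 182.0398], dtype=float32)])
rim (array([0.5384, 0.0098]), np.float64(0.05427319673004571)) 6067 hub 0 None None
```

Tracking is good: the handle is at 117° against 121° planned. I continue.

Emit:
move_arm(steps=[4.3,3.9,0,0,0,0,0,5,4.2,0,0,0,0,0,5.6,4.2,0,0,0,0,0,5.7,4,0,0,0,0,0,5.7,3.8,0,0,0,0,0,5.7,3.2,0,0,0,0,0,5.7,2.4,0,0,0,0,0,5.6,1.4,0,0,0,0,0,5.6,0.3,0,0,0,0,0,5.6,-0.8,0,0,0,0,0,5.6,-1.7,0,0,0,0,0,5.3,-2.4,0,0,0,0,0])

```text
time_s: 4.28
tool_pos: [0.5556, 0.063, 0.2537]
eef_rot: [3.141, -0.0, 1.571]
ft_force: [-1.5, 1.2, -1.3]
width: -0.0
gripper_force: 1.3
```

Run:
```python
from path import *
s=sense(); print(s['tool_pos'],s['ft_force'],s['time_s'],'plan',tcp(49))
look()
```

```text
[0.5556 0.063  0.2537] [-1.509   1.2381 -1.3395] 4.2833 plan [555.6701  63.7717]
red (107, array([0.5757, 0.0533, 0.2241]), array([0.5823, 0.0567, 0.2391]))
redtop (36, array([0.5786, 0.0557, 0.2362]), (array([0.5786, 0.0537]), np.float64(0.002416865565729112)))
strip (1632, np.float64(0.10291768393853853), [array([476.4319, 177.069 ], dtype=float32), array([505.6337,  69.5839], dtype=float32), array([532.946 ,  77.0041], dtype=float32), array([503.7442, 184.4892], dtype=float32)])
rim (array([0.5436, 0.0122]), np.float64(0.05387415210932299)) 3063 hub 0 None None
```

Emit:
move_arm(steps=[5.1,-3.1,0,0,0,0,0,4.8,-3.5,0,0,0,0,0,4.6,-4.1,0,0,0,0,0,4.6,-4.5,0,0,0,0,0,5,-5.2,0,0,0,0,0,5,-5.5,0,0,0,0,0,5.1,-5.7,0,0,0,0,0,4.9,-5.7,0,0,0,0,0,4.4,-5.8,0,0,0,0,0,3.4,-5.7,0,0,0,0,0,2.3,-5.6,0,0,0,0,0,1,-5.4,0,0,0,0,0])

```text
time_s: 5.33
tool_pos: [0.6055, 0.0027, 0.2538]
eef_rot: [3.141, -0.0, 1.571]
ft_force: [0.1, 4.7, 0.6]
width: 0.008
gripper_force: 1.5
```

Run:
```python
from path import *
s=sense(); print(s['tool_pos'],s['ft_force'],s['time_s'],'plan',tcp(-23))
im,d,Q=look()
b=camera('side')[0];a=camera('scene')[0]
cv2.imwrite('pics/w4.png',np.hstack([cv2.resize(im,(400,300)),cv2.resize(b,(400,300))])[:,:,::-1])
```

```text
[0.6055 0.0027 0.2538] [0.1015 4.7154 0.57  ] 5.3333 plan [605.8652   3.9795]
strip (2699, np.float64(0.10289754472415402), [array([486.2234, 136.7732], dtype=float32), array([509.9791,  53.3488], dtype=float32), array([538.6082,  61.5012], dtype=float32), array([514.8524, 144.9255], dtype=float32)])
rim (array([0.5422, 0.009 ]), np.float64(0.05357121132191139)) 14739 hub 1349 [0.5414 0.0077] ((541.1153564453125, 6.975604057312012), 13.690441131591797)
```

View pics/w4.png

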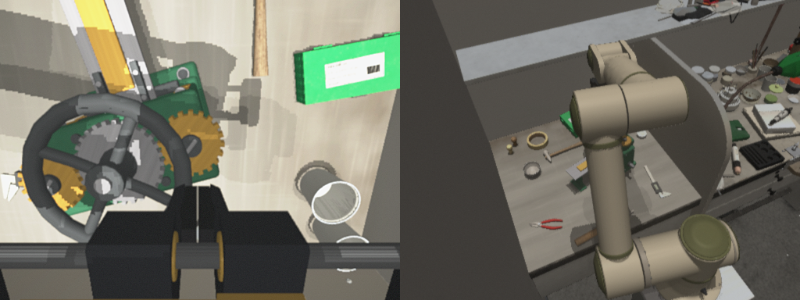

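The handle is hidden behind the fingers (crop 200,210). The +y contact force of 4.7 N shows it is being pushed, so I continue.

Emit:
move_arm(steps=[-0.3,-5.6,0,0,0,0,0,-1.5,-5.6,0,0,0,0,0,-2.4,-5.4,0,0,0,0,0,-3,-5,0,0,0,0,0,-3.6,-4.8,0,0,0,0,0,-4.1,-4.5,0,0,0,0,0,-4.5,-4.2,0,0,0,0,0,-5,-4.3,0,0,0,0,0,-5.6,-4.2,0,0,0,0,0,-5.6,-4,0,0,0,0,0,-5.8,-3.8,0,0,0,0,0,-5.7,-3.2,0,0,0,0,0])

```text
time_s: 6.48
tool_pos: [0.5575, -0.0518, 0.2538]
eef_rot: [3.141, 0.0, 1.571]
ft_force: [2.9, 0.6, 0.2]
width: 0.003
gripper_force: 1.3
```

Run:
```python
from path import *
s=sense(); print(s['tool_pos'],s['ft_force'],s['time_s'],'plan',tcp(-95))
look()
```

```text
[ 0.5575 -0.0518  0.2538] [2.8824 0.6108 0.1929] 6.4833 plan [558.7064 -50.6408]
red (1231, array([ 0.5259, -0.0441,  0.2245]), array([ 0.5413, -0.0381,  0.268 ]))
redtop (228, array([ 0.5335, -0.041 ,  0.2645]), (array([ 0.5333, -0.0459]), np.float64(0.006804999471640459)))
strip (432, np.float64(0.10279697837224937), [array([508.4769,  67.5724], dtype=float32), array([510.3228,  55.7745], dtype=float32), array([534.7332,  59.5938], dtype=float32), array([532.8872,  71.3916], dtype=float32)])
rim (array([0.5412, 0.0075]), np.float64(0.05326073228711836)) 22552 hub 1687 [0.5409 0.0071] ((540.7158203125, 6.644166946411133), 13.580449104309082)
```

Emit:
move_arm(steps=[-5.7,-2.4,0,0,0,0,0,-5.6,-1.4,0,0,0,0,0,-5.6,-0.3,0,0,0,0,0,-5.6,0.8,0,0,0,0,0,-5.6,1.7,0,0,0,0,0,-5.3,2.4,0,0,0,0,0,-5.1,3.1,0,0,0,0,0,-4.8,3.5,0,0,0,0,0,-4.6,4.1,0,0,0,0,0,-4.6,4.5,0,0,0,0,0,-5,5.2,0,0,0,0,0,0,0,0,0,0,0,0])

```text
time_s: 7.53
tool_pos: [0.4997, -0.029, 0.2537]
eef_rot: [-3.141, -0.001, 1.572]
ft_force: [0.6, 1.4, -1.1]
width: 0.004
gripper_force: 0.0
```

Run:
```python
from path import *
s=sense(); print(s['tool_pos'],s['ft_force'],s['time_s'],'plan',tcp(-167+6))
look()
p=tcp(-167+6); print(rows(p,[-167,-173,-179,-183,-187,-189,-191]))
```

```text
[ 0.4997 -0.029   0.2537] [ 0.5952  1.4421 -1.1457] 7.5333 plan [501.2852 -29.4062]
red (2103, array([ 0.4798, -0.0194,  0.2258]), array([0.4966, 0.0009, 0.2713]))
redtop (935, array([ 0.4883, -0.007 ,  0.2684]), (array([ 0.4884, -0.006 ]), np.float64(0.005897455674503768)))
strip (400, np.float64(0.10286966256543582), [array([495.0049, 112.542 ], dtype=float32), array([509.9915,  60.5558], dtype=float32), array([535.9714,  68.0453], dtype=float32), array([520.9848, 120.0315], dtype=float32)])
rim (array([0.54  , 0.0086]), np.float64(0.053177263871138324)) 18755 hub 1482 [0.5403 0.0073] ((540.1526489257812, 6.871779918670654), 13.714461326599121)
([[-5.0, 5.5], [-5.1, 5.7], [-4.9, 5.7], [-3.0, 3.9], [-2.7, 3.8], [-1.1, 1.9], [-1.0, 1.9]], array([478.4852,  -1.0062]))
```

Emit:
move_arm(steps=[-4.8,5.4,0,0,0,0,0,-5,5.7,0,0,0,0,0,-4.9,5.7,0,0,0,0,0,-2,2,0,0,0,0,0,0,0,0,0,0,0,0,0,0,0,0,0,0,0])

```text
time_s: 8.08
tool_pos: [0.4838, -0.0109, 0.2538]
eef_rot: [-3.142, -0.001, 1.571]
ft_force: [0.9, 0.0, -0.1]
width: 0.004
gripper_force: 0.0
```

Run:
```python
from path import *
s=sense(); print(s['tool_pos'],s['ft_force'],s['time_s'])
look();look()
```

```text
[ 0.4838 -0.0109  0.2538] [ 0.8762  0.0175 -0.0768] 8.0833
red (2143, array([ 0.4774, -0.0014,  0.226 ]), array([0.4943, 0.0181, 0.2712]))
redtop (941, array([0.4857, 0.0099, 0.2684]), (array([0.4857, 0.011 ]), np.float64(0.006042933007063723)))
strip (1137, np.float64(0.1028312421224566), [array([489.6229, 130.6397], dtype=float32), array([511.4312,  55.3404], dtype=float32), array([537.6489,  62.9336], dtype=float32), array([515.8405, 138.2329], dtype=float32)])
rim (array([0.5392, 0.0086]), np.float64(0.05359917815253487)) 15162 hub 1371 [0.5401 0.0072] ((540.3853149414062, 6.950798988342285), 13.63607406616211)
red (2141, array([ 0.4774, -0.0018,  0.2255]), array([0.4943, 0.0181, 0.271 ]))
redtop (950, array([0.4858, 0.01  , 0.2684]), (array([0.4857, 0.0109]), np.float64(0.006065500267628129)))
strip (1143, np.float64(0.10285281848671052), [array([489.4643, 129.9972], dtype=float32), array([511.6952,  55.4367], dtype=float32), array([537.557 ,  63.1476], dtype=float32), array([515.326 , 137.7081], dtype=float32)])
rim (array([0.5392, 0.0085]), np.float64(0.05358720675889616)) 15189 hub 1353 [0.54   0.0075] ((540.3921508789062, 7.08978271484375), 13.83128833770752)
```

Emit:
move_arm(steps=[-2,3,0,0,0,0,0,-2,2.5,0,0,0,0,0,0,1,0,0,0,0,0,0,0,0,0,0,0,0,0,0,0,0,0,0,0])

```text
time_s: 8.6
tool_pos: [0.4798, -0.0047, 0.2537]
eef_rot: [-3.141, -0.0, 1.571]
ft_force: [0.3, 0.0, -0.5]
width: 0.004
gripper_force: 0.3
```

Run:
```python
from path import *
s=sense(); print(s['tool_pos'],s['ft_force'],s['time_s'])
look();look()
```

```text
[ 0.4798 -0.0047  0.2537] [ 0.2645  0.042  -0.5432] 8.6
red (2097, array([0.478 , 0.0084, 0.2262]), array([0.4948, 0.025 , 0.2715]))
redtop (948, array([0.4864, 0.0169, 0.2684]), (array([0.4863, 0.018 ]), np.float64(0.005970096958805911)))
strip (1306, np.float64(0.10287540305673312), [array([487.6234, 136.648 ], dtype=float32), array([511.7688,  54.6089], dtype=float32), array([537.8927,  62.2976], dtype=float32), array([513.7473, 144.3367], dtype=float32)])
rim (array([0.539 , 0.0085]), np.float64(0.05376016616600971)) 14297 hub 1346 [0.5402 0.0076] ((540.3872680664062, 7.075098514556885), 13.670926094055176)
red (2101, array([0.4781, 0.0085, 0.2255]), array([0.495 , 0.0249, 0.271 ]))
redtop (947, array([0.4864, 0.0169, 0.2684]), (array([0.4863, 0.018 ]), np.float64(0.005959993271530472)))
strip (1314, np.float64(0.10284734267429199), [array([487.6065, 137.2006], dtype=float32), array([511.7012,  55.0904], dtype=float32), array([537.7528,  62.7351], dtype=float32), array([513.6581, 144.8453], dtype=float32)])
rim (array([0.539 , 0.0085]), np.float64(0.053755177210014035)) 14309 hub 1397 [0.5403 0.0074] ((540.5540771484375, 6.863623142242432), 13.654854774475098)
```

Emit:
move_arm(steps=[-1,-4,0,0,0,0,0,-2.3,-5,0,0,0,0,0,0,0,0,0,0,0,0])

```text
time_s: 8.95
tool_pos: [0.4763, -0.0146, 0.2537]
eef_rot: [-3.141, 0.0, 1.57]
ft_force: [0.7, -0.4, -1.5]
width: 0.007
gripper_force: 0.0
```

Run:
```python
from path import *
s=sense(); print(s['tool_pos'],s['ft_force'],s['time_s'])
look();look()
```

```text
[ 0.4763 -0.0146  0.2537] [ 0.713  -0.4271 -1.5166] 8.95
red (2039, array([0.4779, 0.0084, 0.227 ]), array([0.4948, 0.0249, 0.271 ]))
redtop (989, array([0.4862, 0.0167, 0.2684]), (array([0.4861, 0.0179]), np.float64(0.0059562538904251484)))
strip (835, np.float64(0.10281125337612307), [array([490.0379, 126.8329], dtype=float32), array([511.8365,  54.8502], dtype=float32), array([537.7026,  62.6833], dtype=float32), array([515.9039, 134.666 ], dtype=float32)])
rim (array([0.5393, 0.0087]), np.float64(0.05340169324740907)) 16200 hub 1364 [0.5399 0.0073] ((540.2796630859375, 6.926624774932861), 13.595684051513672)
red (2033, array([ 0.478 , -0.0155,  0.2185]), array([0.4951, 0.0248, 0.2714]))
redtop (996, array([0.4863, 0.0167, 0.2684]), (array([0.4862, 0.0173]), np.float64(0.006176205831752055)))
strip (834, np.float64(0.1027845591980086), [array([490.0552, 127.3185], dtype=float32), array([511.9192,  54.536 ], dtype=float32), array([537.951,  62.356], dtype=float32), array([516.087 , 135.1385], dtype=float32)])
rim (array([0.5394, 0.0087]), np.float64(0.05341849602134128)) 16069 hub 1426 [0.54   0.0075] ((540.151611328125, 6.72681188583374), 13.795039176940918)
```

The handle is 0.7 mm short of the start, so I give it a tiny nudge and back off.

Emit:
move_arm(steps=[2,4,0,0,0,0,0,1.5,4.5,0,0,0,0,0,0,1,0,0,0,0,0,0,0.9,0,0,0,0,0,0,0,0,0,0,0,0,-1,-4,0,0,0,0,0,-2.5,-6,0,0,0,0,0,0,0,0,0,0,0,0])

```text
time_s: 9.72
tool_pos: [0.4762, -0.0142, 0.2536]
eef_rot: [-3.141, -0.0, 1.57]
ft_force: [-0.2, 0.4, -1.3]
width: 0.004
gripper_force: 0.0
```

Run:
```python
from path import *
s=sense(); print(s['tool_pos'],s['ft_force'],s['time_s'])
look()
```

```text
[ 0.4762 -0.0142  0.2536] [-0.2322  0.3945 -1.3304] 9.7167
red (2035, array([ 0.4778, -0.0141,  0.2185]), array([0.4951, 0.0261, 0.2712]))
redtop (1007, array([0.4865, 0.018 , 0.2684]), (array([0.4864, 0.0186]), np.float64(0.006190120294037508)))
strip (822, np.float64(0.1027808766343666), [array([489.8953, 127.1677], dtype=float32), array([511.8014,  54.9822], dtype=float32), array([537.7163,  62.8465], dtype=float32), array([515.8102, 135.032 ], dtype=float32)])
rim (array([0.5393, 0.0087]), np.float64(0.05341761476507202)) 16022 hub 1433 [0.5401 0.0075] ((540.341064453125, 6.874886989593506), 13.625317573547363)
```

The handle is back at its start within about 0.6 mm. Next I lift, rotate the tool by 16.4° and go above the area behind the strip's tail.

Emit:
move_arm(steps=[0,0,22,0,0,0,0,0,0,30,0,0,0,0,0,0,20,0,0,0,0,0,20,10,0,0,0.0955,0,0,30,0,0,0,0.095,0,0,35,0,0,0,0.095,0,1,35,0,0,0,0,0,1,35,0,0,0,0,0,1,35,0,0,0,0,0,1,35,0,0,0,0,0,0,0,0,0,0,0,0])

```text
time_s: 10.68
tool_pos: [0.4799, 0.2161, 0.3354]
eef_rot: [-3.141, -0.002, 1.861]
ft_force: [1.1, 0.4, -0.5]
width: 0.002
gripper_force: 0.0
```

Run:
```python
from path import *
s=sense(); print(s['tool_pos'],s['eef_rot'],s['ft_force'],s['time_s'])
im,d,Q=look('w5')
y=np.array([-.2816,.9595]); x=np.array([.9595,.2816])
r,g,b=[im[...,i].astype(int) for i in range(3)]
m=(r>150)&(g>110)&(b<110)&(abs(Q[...,2]-.1025)<.006)&(d>0)
q=Q[m][:,:2]*1000-C; print(np.percentile(q@y,[0,.5,99.5,100]),np.percentile(q@x,[1,99]), 'tool',(s['tool_pos'][:2]*1000-C)@np.c_[x,y])
```

```text
[0.4799 0.2161 0.3354] [-3.1414 -0.0016  1.8609] [ 1.1009  0.4372 -0.5138] 10.6833
strip (1056, np.float64(0.10309331516236536), [array([475.8018, 178.8685], dtype=float32), array([492.9301, 119.1254], dtype=float32), array([518.7432, 126.526 ], dtype=float32), array([501.6148, 186.2691], dtype=float32)])
rim (array([0., 0.]), np.float64(0.0)) 823 hub 0 None None
[120.8882 122.1118 182.9896 183.1767] [-13.815   12.5698] tool [  0.7124 217.7066]
```

View pics/w5.png

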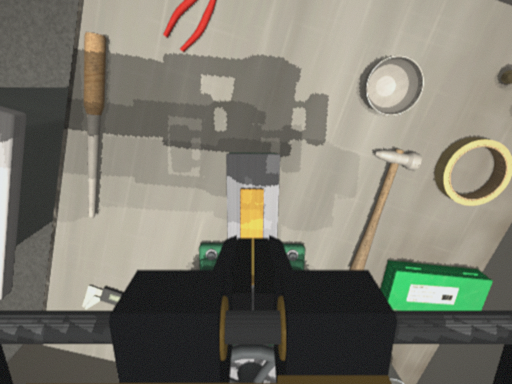

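The strip's tail is at (252,188), which is mill y ≈ 183 mm. The finger is aligned behind it at y ≈ 218 mm, so I descend.

Emit:
move_arm(steps=[0,0,-30,0,0,0,0,0,0,-40,0,0,0,0,0,0,-40,0,0,0,0,0,0,-40,0,0,0,0,0,0,-30,0,0,0,0,0,0,-20,0,0,0,0,0,0,-11,0,0,0,0,0,0,-5,0,0,0,0,0,0,0,0,0,0,0])

```text
time_s: 11.48
tool_pos: [0.4805, 0.2107, 0.1191]
eef_rot: [-3.14, -0.0, 1.855]
ft_force: [0.5, 0.9, -0.9]
width: 0.008
gripper_force: 0.0
```

```bash
cat > strip.py <<'E'
from path import *
y=np.array([-.2816,.9595]); x=np.array([.9595,.2816])
def st():
    s=sense(); im,d,Q=wpts()
    r,g,b=[im[...,i].astype(int) for i in range(3)]
    m=(r>150)&(g>110)&(b<110)&(abs(Q[...,2]-.1025)<.006)&(d>0)
    q=Q[m][:,:2]*1000-C
    print('tool',s['tool_pos'],(s['tool_pos'][:2]*1000-C)@np.c_[x,y],s['ft_force'],'ft along y',s['ft_force'][:2]@y,s['time_s'])
    if len(q)>20: print('strip',len(q),np.percentile(q@y,[0,.5,99.5,100]),np.percentile(q@x,[1,99]))
E
python3 -c "
from strip import *
st()"
```

```text
tool [0.4805 0.2107 0.1191] [ -0.2407 212.3698] [ 0.4557  0.8704 -0.8605] ft along y 0.7068240373448449 11.4833
strip 1706 [128.2756 129.0327 157.447  158.0831] [-12.4247  12.2945]
```

Emit:
move_arm(steps=[0,0,-3,0,0,0,0,1.1,-3.8,0,0,0,0,0,1.1,-3.8,0,0,0,0,0,1.1,-3.8,0,0,0,0,0,1.1,-3.8,0,0,0,0,0,0.6,-1.9,0,0,0,0,0,0.6,-1.9,0,0,0,0,0,0.6,-1.9,0,0,0,0,0,0.6,-1.9,0,0,0,0,0,0.6,-1.9,0,0,0,0,0,0.6,-1.9,0,0,0,0,0,0,0,0,0,0,0,0])

```text
time_s: 12.53
tool_pos: [0.4887, 0.1847, 0.1167]
eef_rot: [3.142, 0.0, 1.856]
ft_force: [0.9, 1.6, -0.6]
width: 0.005
gripper_force: 0.1
```

```bash
python3 -c "
from strip import *
st()
a=[camera(n)[0] for n in ('scene','side')]
cv2.imwrite('pics/p1.png',np.hstack([cv2.resize(a[0][150:320,180:400],(400,300)),cv2.resize(a[1][130:300,180:400],(400,300))])[:,:,::-1])
"
```

```text
tool [0.4887 0.1847 0.1167] [  0.374  185.0942] [ 0.9496  1.6481 -0.5617] ft along y 1.313955588199809 12.5333
strip 1699 [104.0258 104.5542 132.2945 133.0832] [-11.5141  12.8327]
```

View pics/p1.png

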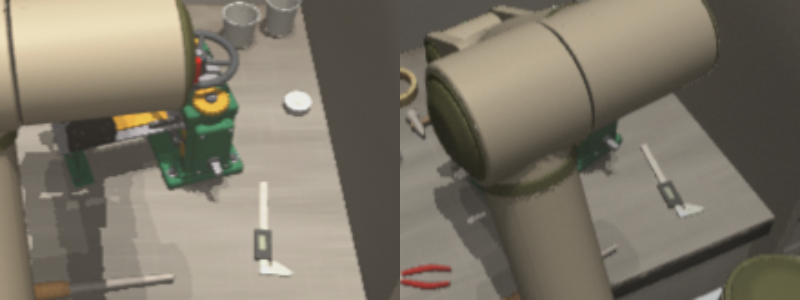

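The finger (scene crop 85,130) is in line behind the strip. I push 27 mm more at an even pace.

Emit:
move_arm(steps=[0.8,-2.9,0,0,0,0,0,0.8,-2.9,0,0,0,0,0,0.8,-2.9,0,0,0,0,0,0.8,-2.9,0,0,0,0,0,0.8,-2.9,0,0,0,0,0,0.8,-2.9,0,0,0,0,0,0.8,-2.9,0,0,0,0,0,0.8,-2.9,0,0,0,0,0,0.8,-2.9,0,0,0,0,0,0,0,0,0,0,0,0])

```text
time_s: 13.52
tool_pos: [0.496, 0.1583, 0.1167]
eef_rot: [-3.142, 0.0, 1.856]
ft_force: [0.5, 0.2, -0.5]
width: 0.006
gripper_force: 0.0
```

```bash
python3 -c "
from strip import *
st()"
```

```text
tool [0.496  0.1583 0.1167] [ -0.0938 157.7262] [ 0.5007  0.2312 -0.5229] ft along y 0.08084269492797863 13.5167
strip 1703 [ 76.1992  76.9976 104.8982 105.8469] [-12.047   12.3302]
```

Emit:
move_arm(steps=[0.3,-1,0,0,0,0,0,0.3,-1,0,0,0,0,0,0.3,-1,0,0,0,0,0,0.3,-1,0,0,0,0,0,0.3,-0.9,0,0,0,0,0,0.3,-0.9,0,0,0,0,0])

```text
time_s: 14.07
tool_pos: [0.4976, 0.1531, 0.1168]
eef_rot: [3.142, -0.0, 1.856]
ft_force: [0.4, 1.3, 0.6]
width: 0.001
gripper_force: 0.7
```

Emit:
move_arm(steps=[0.1,-0.5,0,0,0,0,0,0.2,-0.5,0,0,0,0,0])

```text
time_s: 14.23
tool_pos: [0.4979, 0.152, 0.1167]
eef_rot: [3.142, -0.0, 1.856]
ft_force: [-0.1, 2.6, -0.2]
width: 0.002
gripper_force: 0.8
```

Emit:
move_arm(steps=[0.1,-0.5,0,0,0,0,0,0.1,-0.5,0,0,0,0,0])

```text
time_s: 14.4
tool_pos: [0.4981, 0.1511, 0.1168]
eef_rot: [3.142, -0.0, 1.856]
ft_force: [-0.3, 2.4, -0.2]
width: 0.004
gripper_force: 0.8
```

Emit:
move_arm(steps=[0.1,-0.5,0,0,0,0,0,0.2,-0.5,0,0,0,0,0])

```text
time_s: 14.57
tool_pos: [0.4984, 0.1501, 0.1167]
eef_rot: [-3.142, -0.0, 1.856]
ft_force: [0.5, 1.7, -0.1]
width: 0.003
gripper_force: 0.8
```

```bash
python3 -c "
from strip import *
st()"
```

```text
tool [0.4984 0.1501 0.1167] [ -0.1097 149.1279] [ 0.5375  1.6614 -0.0715] ft along y 1.442736888210418 14.5667
strip 1701 [67.4833 68.3953 96.4059 97.4169] [-11.9974  12.3187]
```

Emit:
move_arm(steps=[0.1,-0.5,0,0,0,0,0,0.2,-0.5,0,0,0,0,0])

```text
time_s: 14.78
tool_pos: [0.4987, 0.1491, 0.1167]
eef_rot: [-3.142, -0.0, 1.856]
ft_force: [-0.3, 2.7, 0.1]
width: 0.006
gripper_force: 1.4
```

Emit:
move_arm(steps=[0.1,-0.5,0,0,0,0,0,0,0,0,0,0,0,0])

```text
time_s: 14.95
tool_pos: [0.4987, 0.1488, 0.1167]
eef_rot: [3.142, -0.001, 1.856]
ft_force: [-0.6, 5.6, -0.2]
width: 0.006
gripper_force: 2.0
```

Emit:
move_arm(steps=[0.1,-0.5,0,0,0,0,0,0,0,0,0,0,0,0])

```text
time_s: 15.12
tool_pos: [0.4987, 0.1485, 0.1167]
eef_rot: [-3.142, -0.001, 1.856]
ft_force: [-0.6, 6.1, 1.5]
width: 0.009
gripper_force: 2.9
```

Emit:
move_arm(steps=[0.1,-0.5,0,0,0,0,0,0,0,0,0,0,0,0])

```text
time_s: 15.28
tool_pos: [0.4987, 0.1483, 0.1167]
eef_rot: [-3.142, -0.001, 1.856]
ft_force: [-0.7, 7.8, 2.1]
width: 0.003
gripper_force: 3.8
```

```bash
python3 -c "
from strip import *
st()"
```

```text
tool [0.4987 0.1483 0.1167] [ -0.2797 147.3166] [-0.7162  7.8077  2.1349] ft along y 7.69313473639298 15.2833
strip 1683 [66.44   66.9656 94.4813 94.928 ] [-12.1986  12.1443]
```

The nose is against the rolls: the force rises to 7.7 N while the finger has all but stopped. I retreat and lift.

Emit:
move_arm(steps=[-0.6,2,0,0,0,0,0,-2,7,0,0,0,0,0,-5,18,0,0,0,0,0,-5,18,10,0,0,0,0,0,0,40,0,0,0,0,0,0,40,0,0,0,0,0,0,40,0,0,0,0,0,0,40,0,0,0,0,0,0,35,0,0,0,0,0,0,30,0,0,0,0,0,0,0,0,0,0,0])

```text
time_s: 16.25
tool_pos: [0.4873, 0.1929, 0.3577]
eef_rot: [3.132, 0.002, 1.856]
ft_force: [1.6, 0.1, -0.3]
width: 0.002
gripper_force: 0.0
```

Emit:
move_arm(steps=[5,-38,0,0,0,0,0,5,-38,0,0,0,0,0,5,-38,0,0,0,0,0,5,-38,0,0,0,-0.095,0,5,-30,0,0,0,-0.095,0,5,-10,0,0,0,-0.095,0,0,0,0,0,0,0,0,0,0,0,0,0,0,0])

```text
time_s: 16.92
tool_pos: [0.5163, 0.0007, 0.351]
eef_rot: [-3.14, -0.0, 1.573]
ft_force: [0.9, 0.2, -1.0]
width: 0.002
gripper_force: 0.0
```

```bash
python3 -c "
from strip import *
im,d,Q=look('w6'); st()"
```

```text
red (467, array([0.4793, 0.0106, 0.2415]), array([0.494 , 0.0259, 0.2714]))
redtop (321, array([0.487 , 0.0178, 0.2685]), (array([0.4868, 0.0187]), np.float64(0.005591475836146458)))
strip (1301, np.float64(0.10285211185334525), [array([495.419 , 111.4154], dtype=float32), array([511.9159,  55.1801], dtype=float32), array([537.7992,  62.7731], dtype=float32), array([521.3024, 119.0084], dtype=float32)])
rim (array([0.5403, 0.0081]), np.float64(0.05379968543149936)) 7404 hub 574 [0.5404 0.0073] ((540.5908203125, 6.972797393798828), 13.522000312805176)
tool [0.5162 0.0013 0.3512] [-24.9263   1.4218] [-0.0612 -0.1372 -0.1719] ft along y -0.11440992484595885 16.9667
strip 1440 [ 52.5021  52.758  112.6209 132.0982] [-13.9723  13.1138]
```

View pics/w6.png

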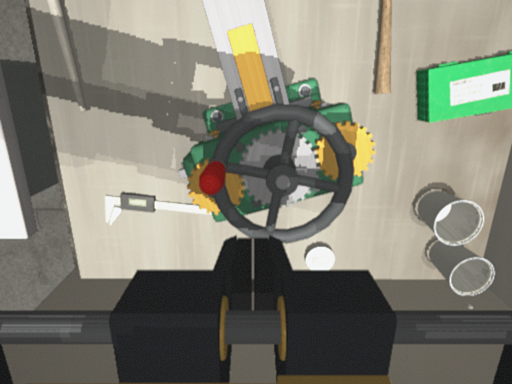

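The handle at (212,178) is back in its place within 0.7 mm, and the surrounding items are undisturbed. One last check of the tail position before handing in.

```bash
python3 -c "
from strip import *
im,d,Q=wpts()
r,g,b=[im[...,i].astype(int) for i in range(3)]
m=(r-b>60)&(r>140)&(abs(Q[...,2]-.1025)<.012)&(d>0)
m[120:]=0
q=Q[m][:,:2]*1000-C; q=q[abs(q@x)<16]
print(len(q),np.percentile(q@y,[.5,98,99.5,100]),np.percentile(q@x,[1,99]))
"
```

```text
2118 [ 52.6375 135.4544 136.6375 137.1543] [-13.885   13.0668]
```

Tail at about 137 mm puts the nose about 7 mm before the nip, inside the expected 6–11 mm, so the strip is stopped against the roll.

```bash
python3 -c "
from rig import *
print(close_job())"
```

```text
the job is handed in; nothing more can be done
None
```

The job is handed in: the wheel went one full clockwise turn, with the handle back within about 0.7 mm of its start, and the strip's nose rests against the rolls about 7 mm before the nip, pressed there with under 8 N.

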